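# Clear the screwdriver and hold the equipment case's lid half open

### The arm

A 6-joint arm with a two-finger parallel gripper is mounted at the origin on the work surface. World frame = base frame: x ahead of the robot, y to its left, z up, the work surface at z = 0. Lengths are in m, angles in rad, forces in N, time in s.
With the tool pointing down it reaches from about 0.275 to 0.825 m from the base axis. Payload 4.9 kg.
Tool frame: the origin (TCP) lies midway between the tips of the shut fingers; the grasp point (between the pads) lies 19 mm behind it (grip_point_offset is the distance from the TCP to the grasp point, in m); z points along the fingers, y is the line along which they close (so a half turn about z gives the same grasp; the last joint's range is limited). The gripper opens to 85 mm and grips with 20 to 120 N. Pads are 22 mm wide; open, the fingers measure 114 mm over their backs; the gripper's body (76 mm by 85 mm) begins 54 mm behind the grasp point. The pads swing forward as they close: fully open they stand 13 mm farther back than shut.
Start: joints at [-1.413, 0.326, -0.193, 1.052, 0, 1.437], TCP at [0.158, -0.527, 0.231] pointing down, gripper open.
Joint ranges: [-2.65, 2.65], [-0.97, 1.79], [-1.3, 1.35], [-1.93, 2.1], [-1.47, 1.37], [-3.14, 3.14]. Speed limits (rad/s): [2.57, 2.57, 3.14, 3.14, 3.14, 3.14].

### API

Orientations are given as a rotation vector (axis times angle).
In Python, from cell import * gives the robot as it stands. Calls block until the motion is done:
- movep(position, orientation): joint-space move of the TCP to a pose.
- move_l(position, velocity=0.15, rot=None, until_force=None): straight line of the TCP; rot=None keeps the orientation; velocity is the mean speed in m/s. With until_force (N) it stops when the force on the tool has changed by that much, and returns True; else False.
- set_joints(angles): joint-space move.
- let_go() and grab(newtons=None): open the fingers fully, or close them until they stop; newtons is the grip in N (None keeps the last).
- sleep(seconds).
- ik(position, orientation): joint angles nearest the present ones, or None.
- get_state(): the state.
- grab_frame(name): name is "scene" or "top" or "wrist"; returns a dict with "img" (480x640x3 uint8, red, green, blue), "fx", "fy", "cx", "cy" (pixels), "cam_to_world" (4x4, takes a point from camera to world coordinates); the wrist camera has in their place "T_tool_cam" (4x4, takes a point from camera to tool coordinates, whose origin is the TCP and whose axes are the flange's). Camera axes: x right, y down, z forward; pixel columns grow to the right and rows downward; lengths in m; the calibration is good to about 2 mm. The wrist camera is an equidistant fisheye: a pixel r from the principal point sees the ray r / f radians off the axis. A picture is of the moment at which its call begins: read the wrist's pose just before it. There is no depth.
A pose or a line that the arm cannot do raises MotionError and nothing moves.
- sign_off(): hands the job in; it is judged then, once.
Trained networks look in the newest picture that a camera, given by its name, has taken for a name from the list of things; names that differ only in an ending like _2 or _b are one class to them, and where a whole thing is asked for, a point or a joint stands for the part that bears it (a point fixed in the world has none). Each returns a list of dicts, best first, with "score" (0 to 1); they miss things now and then, are a little off and sometimes report something else, mostly with a low value. They report only what shows in the picture. A call takes as long as a camera call. They do not tell look-alikes from the thing itself.
- spot_in(camera, name): "centre" ([column, row] in pixels, amid what is visible of it).
- silhouettes(camera, name): "mask" (480x640 bool, what is visible of it) and "centre" ([column, row] in pixels, amid what is visible of it).
- tip_of(camera, name): "centre" ([column, row] in pixels: a listed point, or the origin of a listed thing).
The state is a dict: "clock": time; "q": joint angles; "joint_velocities": joint speeds; "tau": joint torques, N m; "position": TCP position; "eef_rot": TCP orientation; "contact_force": force on the tool from outside, world axes, zero at the start; "wrist_torque": the same for the moment, N m; "finger_gap": opening from 0.0 (shut) to 1.0 (fully open); "grasp_force": force on a finger pad.
Only numpy, scipy, OpenCV 4.12 (cv2) and the standard library are available. Lean on these libraries where they do the work, as an engineer would, in place of code of your own. Each camera call takes 0.05 s, during which the arm holds its last target. There are 200 camera calls.

### The job

Take the screwdriver off the lid of the beige equipment case and lay it flat inside the shallow tool tray, and only then lift the lid and hold it open at 45 degrees so that the boards can be inspected. The lid has no stay and falls shut, so finish while still holding it steady at that angle, and do not drop the lid or the screwdriver on the way. Leave the mixer, the headphones and the wire reel where they are.

Things in the scene. Friction and masses are not known exactly. Their poses are not given: they have to be found in the camera images.
- case: Beige desktop equipment case, fixed to the bench, 220 mm deep (its x) by 280 wide (its y) by 110 high without the lid, open on top under the lid, dark module front with knobs on its -x side (facing the robot). Origin: centre of its underside, on the bench; x points from the front to the hinge side, z up.
- lid_hinge (a point): Middle of the lid's hinge line, at the case's rear (+x) top edge, 113 mm behind the case's centre and 110 mm above the bench. The line runs along the case's y axis. This point does not move with the lid; axes as the case's.
- lid_bar (a point): Centre of the lid's round steel lift bar: 14 mm thick, along the case's y, 110 mm free to grip. It overhangs the case front: 45 mm clear gap between bar and the lid's front edge, only bench below. Lid shut: 277 mm in front of the hinge line and 6 mm above it; it swings round the hinge line with the lid and may turn between the fingers. Axes: the lid's, as the case's when shut.
- lid (a joint): Opening angle of the lid in rad: 0 shut (level), growing as the front edge rises, 0.785 is 45 degrees, up to 1.9. Nearly free hinge: let go below about 1.5, the lid falls shut. The lid is a beige slab 225 x 284 x 12 mm, 0.4 to 0.7 kg, underside level with the hinge line, top 122 mm above the bench when shut.
- driver: Screwdriver lying on the lid, loose, 70 to 110 g. Origin: centre of its handle, 13 mm above what it lies on. Handle: black hexagonal prism 95 mm long, 26 mm across the flats, lying on a flat; it balances 3 to 15 mm from the origin towards the blade. x points to the blade: 6 mm thick, tip 137 mm from the origin; the handle's other end is 48 mm behind the origin.
- driver_tip (a point): Tip of the screwdriver's blade; axes as the screwdriver's.
- tray: Shallow open aluminium tool tray, fixed to the bench, empty, to the left or right of the case: 240 mm (its x) by 150 mm (its y) outside, 25 mm high, walls and floor 4 mm thick. Origin: centre of its underside, on the bench.
- mixer: Small black audio mixer, 220 x 150 x 52 mm with its knobs, on the bench on the other side of the case from the tray. Origin: centre of its underside. Not to be moved.
- headphones: Black headphones lying on the bench beyond the left one of tray and mixer, about 170 x 180 mm, 34 mm high. Origin: on the bench, midway between the ear cups. Not to be moved.
- reel: Grey wire reel standing on its flange, 64 mm diameter, 52 mm high. Origin: centre of its underside. Not to be moved.
There are look-alikes about, which are no part of the job. There is more than one size of the driver; the one meant has the size given above.

How it is judged:
By the outcome, as a careful person would: the job done as asked, in the order asked, and still so for the second after the job is handed in, while the arm keeps its last pose, push and grip.
It also fails if it takes over 61 s, if anything falls off the work surface, if the arm or the gripper's body presses on something with over 40 N, if the wrist force passes 120 N, or if a joint passes its speed limit or range.

## Working session

There is one attempt and no reset: what is moved stays moved. The work goes in short steps, each a Python script; the robot and the scene stay as the last script left them, time stands still between calls to the robot, and variables do not carry over. Pictures are saved under pics/ and viewed, at most 10 in all, crops included, and the job is handed in when it is done.

```bash
mkdir -p pics; ls; cat > h.py <<'E'
from cell import *
import numpy as np, cv2
from scipy.spatial.transform import Rotation as R
def ray(f,px):
    T=np.array(f["cam_to_world"]); d=np.array([(px[0]-f["cx"])/f["fx"],(px[1]-f["cy"])/f["fy"],1.])
    return T[:3,3],T[:3,:3]@d
def onz(f,px,z):
    o,d=ray(f,px); return o+d*(z-o[2])/d[2]
def proj(f,p):
    T=np.linalg.inv(np.array(f["cam_to_world"])); c=T[:3,:3]@np.array(p)+T[:3,3]
    return np.array([f["fx"]*c[0]/c[2]+f["cx"],f["fy"]*c[1]/c[2]+f["cy"]])
def save(img,n): cv2.imwrite("pics/"+n,cv2.cvtColor(np.ascontiguousarray(img),cv2.COLOR_RGB2BGR))
E
python3 - <<'E'
from h import *
Z=dict(case=0,lid_bar=.116,lid_hinge=.11,driver=.135,driver_tip=.135,tray=0,mixer=0,headphones=0,reel=0)
for c in("top","scene"):
    f=grab_frame(c); save(f["img"],c+"1.png"); print(c,np.round(f["cam_to_world"],2).tolist(),f["fx"])
    for n,z in Z.items():
        for r in tip_of(c,n)[:3]: print(n,round(r["score"],2),np.round(r["centre"]),np.round(onz(f,r["centre"],z),3))
s=get_state();print(s["clock"],s["position"],s["eef_rot"],s["contact_force"])
E
```

```text
pics
top [[0.03, -0.99, 0.11, 0.37], [-1.0, -0.03, -0.01, 0.0], [0.01, -0.11, -0.99, 1.57], [0.0, 0.0, 0.0, 1.0]] 597.7091884193993
case 0.57 [336. 196.] [ 0.646 -0.032  0.   ]
lid_bar 0.89 [319. 254.] [0.482 0.008 0.116]
lid_hinge 0.97 [347. 146.] [ 0.754 -0.054  0.11 ]
lid_hinge 0.18 [188. 270.] [0.435 0.327 0.11 ]
driver 0.65 [282. 343.] [0.267 0.089 0.135]
driver 0.59 [462. 271.] [ 0.448 -0.336  0.135]
driver 0.58 [316. 185.] [0.649 0.02  0.135]
driver_tip 0.87 [283. 266.] [0.45  0.093 0.135]
driver_tip 0.6 [301. 238.] [0.517 0.054 0.135]
tray 0.76 [460. 270.] [ 0.46  -0.364  0.   ]
tray 0.37 [344. 142.] [ 0.794 -0.049  0.   ]
mixer 0.94 [186. 268.] [0.444 0.355 0.   ]
headphones 0.7 [190. 181.] [0.676 0.357 0.   ]
reel 0.69 [454. 182.] [ 0.695 -0.348  0.   ]
scene [[0.15, 0.8, -0.59, 1.11], [0.99, -0.13, 0.08, -0.1], [-0.01, -0.59, -0.81, 0.95], [0.0, 0.0, 0.0, 1.0]] 456.5013616756027
case 0.6 [320. 323.] [ 0.649 -0.021  0.   ]
lid_bar 0.96 [320. 237.] [0.493 0.002 0.116]
lid_hinge 0.65 [314. 353.] [ 0.766 -0.052  0.11 ]
driver 0.76 [341. 189.] [0.373 0.074 0.135]
driver 0.69 [315. 351.] [ 0.773 -0.052  0.135]
driver_tip 0.88 [350. 237.] [0.518 0.068 0.135]
driver_tip 0.86 [356. 243.] [0.538 0.076 0.135]
driver_tip 0.37 [485. 310.] [0.739 0.295 0.135]
tray 0.65 [168. 277.] [ 0.469 -0.369  0.   ]
mixer 0.59 [449. 233.] [0.449 0.352 0.   ]
mixer 0.27 [349. 234.] [0.411 0.094 0.   ]
headphones 0.62 [484. 310.] [ 0.677  0.359 -0.   ]
reel 0.89 [176. 359.] [ 0.687 -0.345  0.   ]
1.0 [ 0.15825309 -0.52677391  0.23129379] [3.10819847e+00 4.56680984e-01 5.44133376e-05] [-0.20957018  0.27380979 -0.0620262 ]
```

View pics/top1.png

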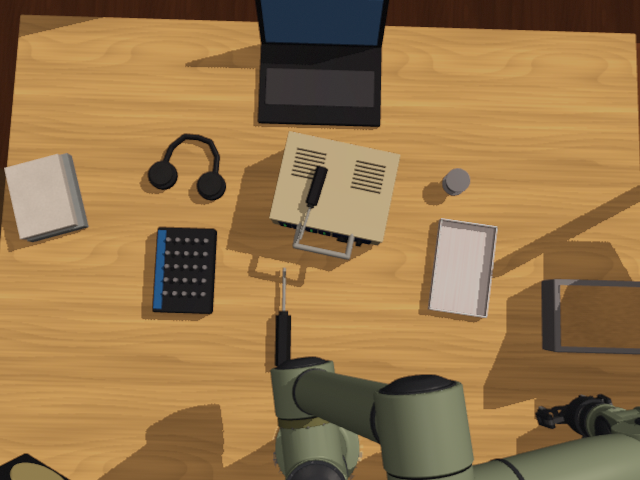

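```bash
python3 -c "
import cv2
i=cv2.imread('pics/top1.png'); cv2.imwrite('pics/top1c.png',cv2.resize(i[120:380,220:420],None,fx=3,fy=3,interpolation=cv2.INTER_CUBIC)[:600])
i=cv2.imread('pics/scene1.png'); cv2.imwrite('pics/scene1c.png',cv2.resize(i[170:370,220:440],None,fx=3,fy=3,interpolation=cv2.INTER_CUBIC)[:600])"
```

```text
(no output)
```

View pics/scene1c.png

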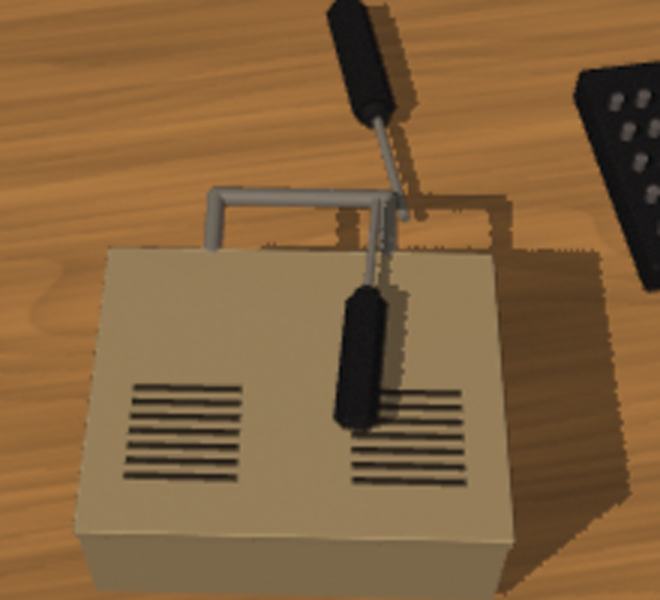

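View pics/top1c.png

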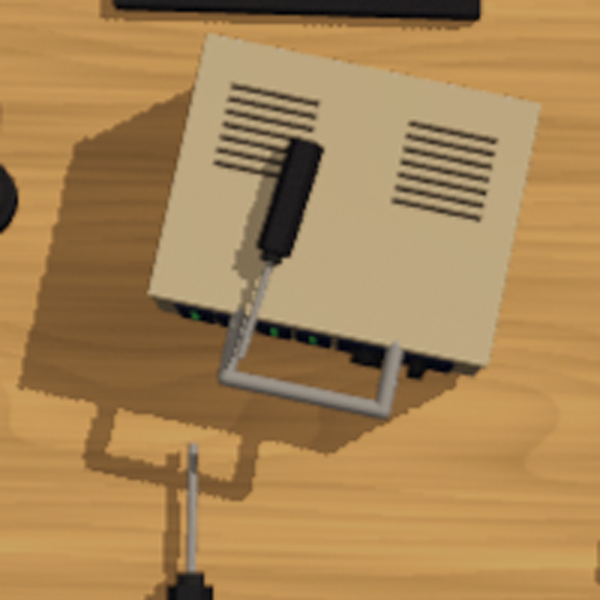

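The top view shows two screwdrivers: one on the lid (top px 316,187, blade towards the bar at 301,238) and one on the bench (283,335). The lid one fits the description, with a handle of about 39 px, or roughly 95 mm at lid height. The bench one is clearly longer and isn't on the lid. The crop confirms this. The tray is at (462,270), the mixer at (186,268), the headphones at (188,170) and the reel at (456,182).

```bash
python3 - <<'E'
from h import *
f=grab_frame("top")
C=np.array([[207,35],[540,103],[487,375],[150,293]])/3+[220,120]
P=np.array([onz(f,c,.122)[:2] for c in C]); print(P.round(3).tolist(),[round(float(np.linalg.norm(P[i]-P[i-1])),3) for i in range(4)])
for n,e in(("yaw",(P[0]-P[3])+(P[1]-P[2])),): yaw=np.arctan2(e[1],e[0]); print("yaw",yaw,"centre",P.mean(0))
for c in("top","scene"):
    f=f if c=="top" else grab_frame(c)
    for n,z in(("driver",.135),("tray",.0125)):
        for r in silhouettes(c,n)[:3]:
            m=r["mask"].astype(np.uint8)
            if n=="driver": m&=(f["img"].max(2)<75).astype(np.uint8)
            ys,xs=np.nonzero(m)
            if len(xs)<20: continue
            w=np.array([onz(f,p,z)[:2] for p in zip(xs,ys)])
            b=cv2.minAreaRect((w*1000).astype(np.float32)); 
            print(c,n,round(r["score"],2),np.round(r["centre"]),"n",len(xs),np.round(cv2.boxPoints(b)).tolist(),np.round(b[0]),np.round(b[1]),round(b[2],1))
def rot(tilt,yaw):  # tool z fwd-down by tilt from vertical, in plane of heading yaw; y in that plane
    z=np.array([np.sin(tilt)*np.cos(yaw),np.sin(tilt)*np.sin(yaw),-np.cos(tilt)])
    y=np.array([np.cos(tilt)*np.cos(yaw),np.cos(tilt)*np.sin(yaw),np.sin(tilt)])
    return z,[R.from_matrix(np.c_[np.cross(s*y,z),s*y,z]).as_rotvec() for s in(1,-1)]
h=P.mean(0); u=np.array([np.cos(yaw),np.sin(yaw)]); 
h=h+u*.113
for tilt in(0,.4,.6,.8,1.0):
  for th in(0,.3,.785):
    a=h+u*(-.277*np.cos(th)+.006*np.sin(th)); p=np.r_[a,.11+.277*np.sin(th)+.006*np.cos(th)]
    z,rs=rot(tilt,yaw)
    print(tilt,th,[None if (q:=ik(list(p+.019*z),list(r))) is None else np.round(q,2).tolist() for r in rs], [ik(list(p-.1*z),list(r)) is not None for r in rs])
E
```

```text
[[0.784, 0.091], [0.735, -0.186], [0.508, -0.145], [0.567, 0.13]] [0.221, 0.281, 0.231, 0.282]
yaw -0.17672186403114967 centre [ 0.64839271 -0.02735346]
top driver 0.86 [282. 333.] n 751 [[215.0, 105.0], [216.0, 69.0], [343.0, 73.0], [341.0, 109.0]] [279.  89.] [126.  36.] 1.9
top driver 0.64 [311. 193.] n 478 [[591.0, 21.0], [691.0, -7.0], [699.0, 21.0], [598.0, 48.0]] [645.  21.] [ 29. 104.] 74.5
top tray 0.77 [460. 268.] n 5346 [[338.0, -430.0], [578.0, -458.0], [596.0, -304.0], [356.0, -276.0]] [ 467. -367.] [155. 241.] 83.3
top tray 0.58 [182. 269.] n 5174 [[329.0, 279.0], [552.0, 278.0], [552.0, 436.0], [329.0, 437.0]] [441. 357.] [158. 223.] 89.7
scene driver 0.96 [341. 286.] n 630 [[586.0, 21.0], [697.0, -7.0], [704.0, 21.0], [593.0, 49.0]] [645.  21.] [ 29. 115.] 75.8
scene driver 0.56 [342. 197.] n 604 [[303.0, 88.0], [303.0, 53.0], [526.0, 57.0], [525.0, 92.0]] [414.  72.] [222.  35.] 0.9
scene tray 0.58 [168. 276.] n 5642 [[328.0, -429.0], [581.0, -461.0], [601.0, -305.0], [348.0, -272.0]] [ 465. -367.] [158. 255.] 82.7
0 0 [[-0.15, 0.35, -0.54, 0.68, 0.0, 1.6], [-0.15, 0
[... 598 characters left out ...]
, [-0.13, 0.15, -1.14, -0.32, -0.02, -1.54]] [True, True]
0.6 0.3 [[-0.14, -0.03, -0.99, 0.01, -0.02, 1.6], [-0.14, -0.03, -0.99, 0.01, -0.02, -1.54]] [True, True]
0.6 0.785 [[-0.14, -0.05, -0.67, 0.35, -0.02, 1.6], [-0.14, -0.05, -0.67, 0.35, -0.02, -1.54]] [True, True]
0.8 0 [None, None] [False, False]
0.8 0.3 [[-0.13, -0.02, -1.19, -0.4, -0.03, 1.6], [-0.13, -0.02, -1.19, -0.4, -0.03, -1.54]] [True, True]
0.8 0.785 [[-0.14, -0.11, -0.87, 0.01, -0.03, 1.6], [-0.14, -0.11, -0.87, 0.01, -0.03, -1.54]] [True, True]
1.0 0 [None, None] [False, False]
1.0 0.3 [None, None] [False, False]
1.0 0.785 [[-0.14, -0.11, -1.07, -0.39, -0.03, 1.59], [-0.14, -0.11, -1.07, -0.39, -0.03, -1.55]] [True, True]
```

```bash
cat >> h.py <<'E'
def down(yyaw):  # tool down, closing line heading yyaw; pick the half turn nearest in joint 6
    y=np.array([np.cos(yyaw),np.sin(yyaw),0]);z=np.array([0,0,-1.])
    return [R.from_matrix(np.c_[np.cross(s*y,z),s*y,z]).as_rotvec().tolist() for s in(1,-1)]
def pick(p,rs):
    q0=np.array(get_state()["q"]); return min((r for r in rs if ik(list(p),r) is not None),key=lambda r:np.abs(np.array(ik(list(p),r))-q0).max())
def st(*k):
    s=get_state(); print(round(s["clock"],2),np.round(s["position"],4),np.round(s["contact_force"],1),"gap",round(s["finger_gap"],3),"gf",round(s["grasp_force"],1))
E
python3 - <<'E'
from h import *
g=[.641,.022]; a=np.radians(75)
r=pick(g+[.22],down(a)); movep(g+[.22],r); st()
f=grab_frame("wrist"); save(f["img"],"w1.png")
hit=move_l(g+[.1225],.12,until_force=8); print(hit); st()
if not hit:
    grab(40); st()
    move_l(g+[.25],.12); st()
    f=grab_frame("wrist"); save(f["img"],"w2.png")
    f=grab_frame("scene"); save(f["img"],"s2.png")
E
python3 -c "
import cv2,numpy as np
a=[cv2.resize(cv2.imread('pics/%s.png'%n),(400,300)) for n in('w1','w2')]; b=cv2.imread('pics/s2.png')[150:375,200:500]
cv2.imwrite('pics/m2.png',np.vstack([np.hstack(a),np.hstack([cv2.resize(b,(400,300)),a[0]*0])]))"
```

```text
3.88 [0.641  0.0209 0.2201] [-0.1  0.3  0.4] gap 1.0 gf 0.0
False
4.9 [0.6416 0.0219 0.1233] [ 0.4 -0.1  0.6] gap 1.002 gf 0.0
5.47 [0.6412 0.022  0.1231] [-1.  -0.3  4.6] gap 0.328 gf 39.5
6.68 [0.6405 0.0221 0.249 ] [-0.7  0.3 -2.2] gap 0.329 gf 39.4
```

View pics/m2.png

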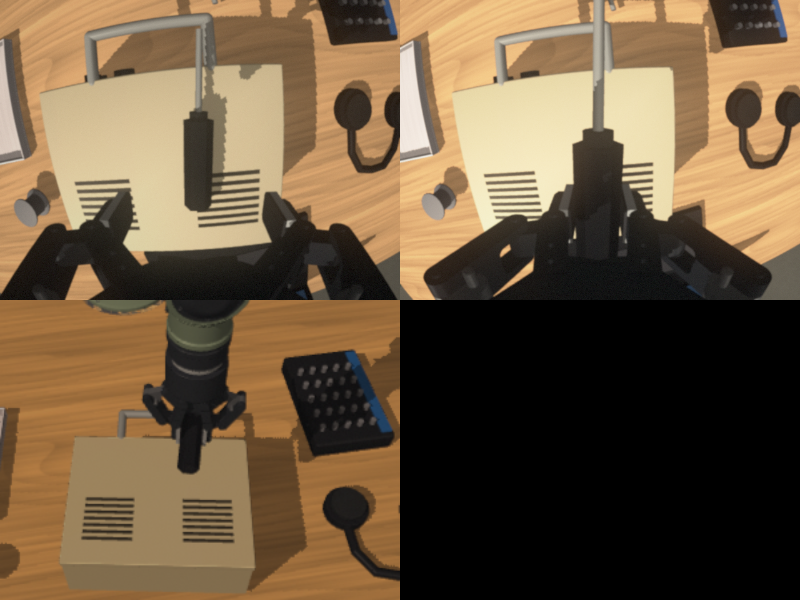

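The driver is held level and square: the wrist view shows the blade going straight up from (598,130) between the pads. Next is the tray.

```bash
python3 - <<'E'
from h import *
s=get_state(); r=(R.from_euler("z",8.3,degrees=True)*R.from_rotvec(s["eef_rot"])).as_rotvec().tolist()
g=[.502,-.371]
print(np.round(ik(g+[.15],r),2))
movep(g+[.15],r); st()
move_l(g+[.03],.12); st()
hit=move_l(g+[.003],.03,until_force=5); print(hit); st()
let_go(); sleep(.2); st()
move_l(g+[.2],.2); st()
f=grab_frame("wrist"); save(f["img"],"w3.png"); f=grab_frame("top"); save(f["img"],"t3.png")
E
python3 -c "
import cv2,numpy as np
a=cv2.resize(cv2.imread('pics/w3.png'),(400,300)); b=cv2.resize(cv2.imread('pics/t3.png')[180:330,390:590],(400,300))
cv2.imwrite('pics/m3.png',np.hstack([a,b]))"
```

```text
[-0.75  0.52 -0.1   0.95 -0.   -0.64]
8.36 [ 0.5028 -0.3703  0.1504] [ 0.5  0.  -1.3] gap 0.327 gf 39.4
9.51 [ 0.5026 -0.3715  0.0309] [-0.1 -0.2 -1.4] gap 0.329 gf 39.4
True
10.28 [ 0.5017 -0.3707  0.0051] [0.1 0.  5. ] gap 0.327 gf 39.9
11.07 [ 0.501  -0.3701  0.0043] [ 0.1 -1.   0.8] gap 1.001 gf 0.0
12.2 [ 0.5014 -0.3705  0.1988] [-0.1 -0.1 -0.1] gap 0.997 gf 0.0
```

View pics/m3.png

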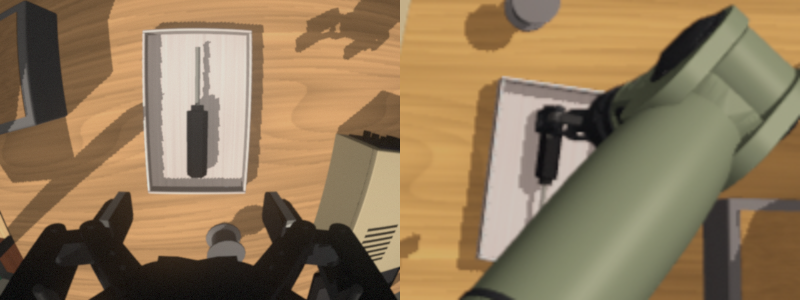

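The driver lies flat inside the tray (wrist view, around (197,125)), clear of the walls. Next is the pre-grasp pose at the bar, with a wrist measurement.

```bash
cat >> h.py <<'E'
def rots(tilt,yaw):
    z=np.array([np.sin(tilt)*np.cos(yaw),np.sin(tilt)*np.sin(yaw),-np.cos(tilt)])
    y=np.array([np.cos(tilt)*np.cos(yaw),np.cos(tilt)*np.sin(yaw),np.sin(tilt)])
    return z,[R.from_matrix(np.c_[np.cross(s*y,z),s*y,z]).as_rotvec().tolist() for s in(1,-1)]
def wz(f,s,px,z):
    d=np.array(px)-[f["cx"],f["cy"]]; r=np.hypot(*d); t=r/f["fx"]
    c=np.r_[np.sin(t)*d/r,np.cos(t)]; T=np.array(f["T_tool_cam"]); M=R.from_rotvec(s["eef_rot"]).as_matrix()
    o=M@T[:3,3]+s["position"]; v=M@T[:3,:3]@c
    return o+v*(z-o[2])/v[2]
E
python3 - <<'E'
from h import *
yaw=-.195; b=np.array([.487,.005,.116]); z,rs=rots(.55,yaw)
p=list(b+z*(.019-.13)); 
movep([.42,-.15,.28],pick(p,rs)); r=pick(p,rs); movep(p,r); st(); print(np.round(get_state()["q"],2))
s=get_state(); f=grab_frame("wrist"); save(f["img"],"w4.png")
for n,zz in(("lid_bar",.116),("lid_hinge",.11),("case",0)):
    for x in tip_of("wrist",n)[:2]: print(n,round(x["score"],2),np.round(x["centre"]),np.round(wz(f,s,x["centre"],zz),4))
g=grab_frame("top")
for n,zz in(("lid_bar",.116),("lid_hinge",.11)):
    for x in tip_of("top",n)[:1]: print(n,round(x["score"],2),np.round(x["centre"]),np.round(onz(g,x["centre"],zz),4))
E
```

```text
14.28 [0.4311 0.0159 0.2111] [ 0.1  0.  -0.2] gap 1.001 gf 0.0
[-0.1  -0.24 -1.03  0.24 -0.05 -1.49]
lid_bar 0.64 [316. 242.] [0.4888 0.0051 0.116 ]
lid_hinge 0.92 [122. 212.] [ 0.7661 -0.0454  0.11  ]
case 0.6 [248. 199.] [ 0.6539 -0.0281  0.    ]
lid_bar 0.6 [322. 252.] [0.4857 0.001  0.116 ]
lid_hinge 0.68 [343. 142.] [ 0.7651 -0.0439  0.11  ]
```

View pics/w4.png

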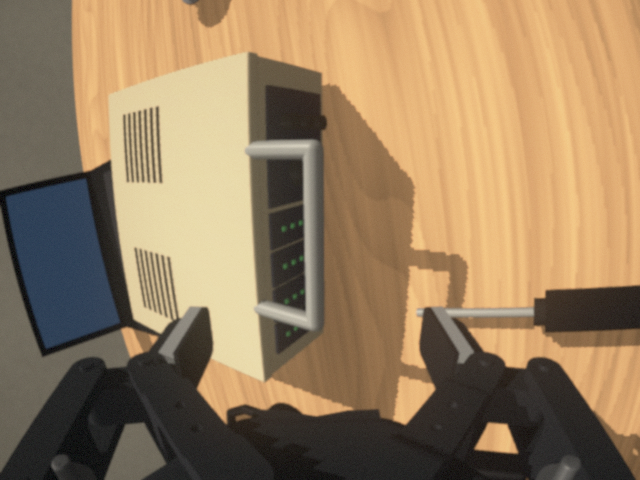

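The bar runs vertically in the picture from about (312,148) to (315,322), midway between the fingers. The lid's front corners are near (247,53) and (266,380).

```bash
python3 - <<'E'
from h import *
s=get_state(); f=grab_frame("wrist")
for px,z in(((312.5,160),.116),((314.5,237),.116),((314.5,310),.116),((247,53),.122),((266,380),.122),((110,95),.122)): print(px,wz(f,s,px,z).round(4))
E
```

```text
(312.5, 160) [ 0.4792 -0.0534  0.116 ]
(314.5, 237) [4.883e-01 3.000e-04 1.160e-01]
(314.5, 310) [0.4997 0.057  0.116 ]
(247, 53) [ 0.5161 -0.1443  0.122 ]
(266, 380) [0.564  0.1295 0.122 ]
(110, 95) [ 0.7305 -0.1842  0.122 ]
```

```bash
python3 - <<'E'
from h import *
yaw=-.18; u=np.array([np.cos(yaw),np.sin(yaw),0]); b=np.array([.4885,.002,.116]); z,rs=rots(.55,yaw)
r=pick(list(b),rs)
movep(list(b+z*(.019-.10)),r)
print(move_l(list(b+z*.019),.08,until_force=8)); st()
grab(60); sleep(.3); st(); print(np.round(get_state()["wrist_torque"],2))
E
```

```text
False
16.34 [4.983e-01 3.000e-04 1.002e-01] [ 0.6 -0.4  0.1] gap 1.002 gf 0.0
17.31 [4.989e-01 1.000e-04 1.004e-01] [-2.7  0.2  5.6] gap 0.142 gf 58.4
[ 0.02  0.32 -0.05]
```

```bash
cat > lift.py <<'E'
from h import *
yaw=-.18; u=np.array([np.cos(yaw),np.sin(yaw),0]); b=np.array([.4885,.002,.116]); z=rots(.55,yaw)[0]
H=b+.277*u-[0,0,.006]
def tcp(th): return list(H+u*(-.277*np.cos(th)+.006*np.sin(th))+np.array([0,0,.277*np.sin(th)+.006*np.cos(th)])+z*.019)
E
python3 - <<'E'
from lift import *
for th in np.linspace(0,.785,9)[1:]:
    move_l(tcp(th),.07); s=get_state(); print(round(th,2),np.round(s["contact_force"],1),np.round(s["position"],4),round(s["grasp_force"],1),round(s["finger_gap"],3))
    if np.linalg.norm(s["contact_force"])>40: break
sleep(.3); st()
for c in("wrist","scene"): f=grab_frame(c); save(f["img"],c+"5.png")
s=get_state(); f=grab_frame("scene")
for x in tip_of("scene","lid_bar")[:1]: print(x["score"],x["centre"],proj(f,np.array(s["position"])-.019*z))
E
python3 -c "
import cv2,numpy as np
cv2.imwrite('pics/m5.png',np.hstack([cv2.resize(cv2.imread('pics/%s5.png'%n),(400,300)) for n in('wrist','scene')]))"
```

```text
0.1 [ 4.1  0.  -3.6] [ 5.003e-01 -1.000e-04  1.269e-01] 58.4 0.136
0.2 [ 2.7 -0.7 -3.4] [ 0.5042 -0.0009  0.153 ] 58.3 0.139
0.29 [-5.2 -0.  -1.4] [ 0.5103 -0.002   0.1788] 58.6 0.139
0.39 [-9.6  1.6  0.9] [ 0.5189 -0.0036  0.2037] 58.6 0.142
0.49 [-15.1   1.7   4.9] [ 0.5294 -0.0055  0.2271] 58.8 0.145
0.59 [-22.5   2.7  11.9] [ 0.5443 -0.0082  0.2515] 62.0 0.141
0.69 [-19.3   1.9  13.1] [ 0.5621 -0.0116  0.2746] 62.8 0.14
0.78 [-7.7 -0.3  6.4] [ 0.5831 -0.0154  0.2957] 63.4 0.136
21.94 [ 0.5829 -0.0154  0.2955] [-7.7  0.4  5.3] gap 0.138 gf 63.3
0.84 [318.2, 208.6] [318.15103388 207.77916262]
```

View pics/m5.png

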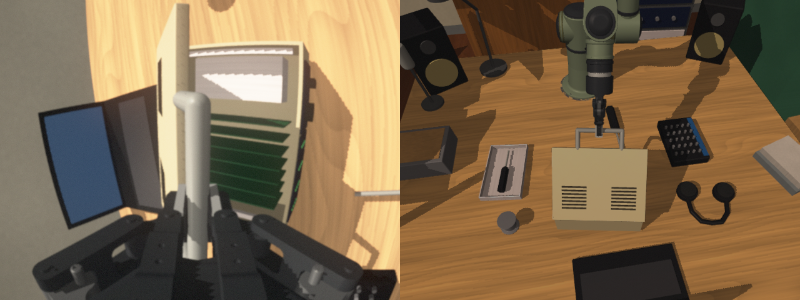

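The lid stands at about 45°: the TCP displacement matches the 0.785 rad arc to within 1 mm, and the bar in the scene image agrees within a pixel. The driver is still in the tray, and the mixer, headphones and reel look untouched.

```bash
python3 - <<'E'
from h import *
sleep(.5); st(); print(np.abs(get_state()["joint_velocities"]).max()); print(sign_off())
E
```

```text
22.64 [ 0.5829 -0.0154  0.2956] [-7.3  0.3  6.8] gap 0.136 gf 63.3
0.0018486754912845492
the job is handed in; nothing more can be done
None
```

The screwdriver lies flat in the tool tray, and the arm is holding the lid steady at about 45° (worked out from the arm's motion, not measured on the lid itself); the job was handed in at about 23 s of the 61 s allowed.

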